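# Fit up a dissimilar-metal pipe joint on the welding turntable

## Robot

A 6-joint arm with a two-finger parallel gripper is mounted at the origin on the work surface. World frame = base frame: x ahead of the robot, y to its left, z up, the work surface at z = 0. Lengths are in m, angles in rad, forces in N, time in s.
With the tool pointing down it reaches from about 0.275 to 0.725 m from the base axis. Payload 15.9 kg.
Tool frame: the origin (TCP) lies between the finger pads; the fingertips stand 17 mm ahead of it and the grasp point (between the pads) lies 2 mm behind it; z points along the fingers, y is the direction in which the jaws open and shut (so a half turn about z gives the same grasp; the last joint's range is limited). The gripper opens to 85 mm and grips with 20 to 120 N. Pads are 22 mm wide; open, the fingers measure 114 mm over their backs; the gripper's body (76 mm by 85 mm) begins 54 mm behind the grasp point. The pads swing forward as they close: fully open they stand 13 mm farther back than shut.
Start: joints at [-1.268, 0.213, -0.034, 1.323, 0, 1.571], TCP at [0.149, -0.477, 0.248] pointing down, gripper open.
Joint ranges: [-2.98, 2.98], [-0.74, 1.72], [-1.14, 1.35], [-2.1, 2.04], [-1.57, 1.44], [-3.14, 3.14]. Speed limits (rad/s): [1.89, 1.89, 2.39, 2.57, 3.14, 3.14].

## Interface

Orientations are given as a unit quaternion [w, x, y, z].
In Python, from workcell import env gives the robot as it stands. The module is installed in compiled form; this text tells all that it offers.
- The arm moves only by the tool apply_moves, never from a script. Its arguments are lists of equal length, an entry for each row: "offset": the shift along the tool's x, y, z in mm, a list of three; "spin": the turn about the tool's z in degrees; "fingers": the finger opening in mm, from 0 to 85.4. In form: {"offset": [[tx, ty, tz], ...], "spin": [spin, ...], "fingers": [fingers, ...]}. A call has 1 to 12 rows; each row shifts and turns the commanded pose from where the row before left it, along the tool's axes as they then stand; what a row does not reach is not made up. A row lasts 1/10 s, in which the tool goes at most 50 mm and 8.59 degrees, less where a joint would pass 70% of its speed; a pose out of reach is approached as far as the arm can. A call with a gripper value outside its range is refused whole. The fingers move at their own pace and stop on an object; the grip force is fixed at half the most. Time passes only in rows, so rows that do not move let the fingers close. It gives the time, the measured TCP pose, the force and the opening at its end, in the units of the state.
- env.observe(): the state, without advancing time (a new reading comes with each control period).
- env.capture(name): name is "scene" or "top" or "wrist"; returns a dict with "color" (384x512x3 uint8, red, green, blue), "K" (3x3 intrinsics, pixels), "R" (3x3) and "t" (3): a world point X has camera coordinates R X + t. Camera axes: x right, y down, z forward; pixel columns grow to the right and rows downward; lengths in m; the calibration is good to about 2 mm. A picture is of the moment at which its call begins. There is no depth.
- env.finish_job(): hands the job in, once; it reports no verdict.
Trained networks look in a picture, given as the dict that the camera call returned (one of the last four; its "shot" number tells which), for a name from the list of things; names that differ only in an ending like _2 or _b are one class to them, and where a whole thing is asked for, a point or a joint stands for the part that bears it (a point fixed in the world has none). Each returns a list of dicts, best first, with "confidence" (0 to 1); they miss things now and then, are a little off and sometimes report something else, mostly with a low value. They report only what shows in the picture. A call takes as long as a camera call. They do not tell look-alikes from the thing itself.
- env.recognise(picture, target): "xy" ([column, row] in pixels, amid what is visible of it).
- env.landmark_of(picture, target): "xy" ([column, row] in pixels: a listed point, or the origin of a listed thing).
The state is a dict: "time_s": time; "q": joint angles; "joint_velocities": joint speeds; "tau": joint torques, N m; "tcp_pos": TCP position; "tcp_rot": TCP orientation; "force": force on the tool from outside, world axes, zero at the start; "moment": the same for the moment, N m; "width": finger opening in m.
Only numpy, scipy, OpenCV 4.12 (cv2) and the standard library are available. Lean on these libraries where they do the work, as an engineer would, in place of code of your own. Each camera call takes 0.05 s, during which the arm holds its last target. There are 200 camera calls.

## Task

Fit up the pipe test joint on the orange welding turntable, one part at a time from the bottom up: the dark carbon-steel pipe over the brass centring boss, the large copper insert ring in the top of that pipe, the bright stainless pipe on the ring, and last the blue-knobbed purge plug in the open top. Lower each part gently into place, never drop it, and have it fully seated, upright and let go before you bring the next. The smaller yellow-capped pipe and the smaller copper ring belong to another job: leave them where they lie.

Things in the scene. Friction and masses are not known exactly. Their poses are not given: they have to be found in the camera images.
- turntable: Fixed welding turntable, at the left or right: orange base 160 x 160 mm, steel faceplate 150 mm across, its top 64 mm above the table. In its middle a brass boss: flange 74 mm across (its top, 70 mm above the table, is the pipe's seat), spigot 46.4 mm across and 10 mm high, then a cone to 30 mm across at 92 mm above the table. Origin on its upright axis at table level; z up. Never moves.
- carbon_pipe: Dark, nearly black pipe stub standing upright: 60 mm outside diameter, 50 mm bore right through, 60 mm long, about 0.4 kg; the top end is bevelled over its last 4 mm (to 54 mm across). Origin at the centre of its lower end; z up its axis.
- insert_ring: The larger of two copper rings, lying flat, 21 mm high, 60 g: a collar 64 mm across and 5 mm thick, 8 to 13 mm above its underside; tapered lips 8 mm long below and above it (46.4 mm across at the collar, 41 at the ends); hole 37 mm. Same either way up. The lower lip enters a pipe's bore, the collar rests on the pipe's end. Origin: centre of its underside (end of the lower lip); z up.
- stainless_pipe: Bright silver pipe stub standing upright: 60 mm outside diameter, 50 mm bore right through, 60 mm long, about 0.4 kg; the bottom end is bevelled over its lowest 4 mm (54 mm across at the very end). Origin at the centre of its lower end; z up its axis.
- purge_plug: Aluminium plug with a blue knob, standing on its spigot, 0.16 kg: tapered spigot 0 to 12 mm high (39 mm across at its end, 46.4 mm at the top), flange 64 mm across at 12 to 20 mm, round ribbed knob 30 mm across at 20 to 48 mm, brass nipple 10 mm across up to 56 mm. The spigot enters a pipe's bore, the flange rests on the pipe's end. Origin: centre of its underside; z up.
- small_pipe: Another job's dark pipe stub, visibly smaller: 42 mm outside diameter, 47 mm high with a yellow plastic cap over its top end, standing upright. To be left where it is. Origin at the centre of its lower end; z up.
- small_ring: Another job's copper insert ring, visibly smaller: collar 47 mm across, 21 mm high overall, lying flat. To be left where it is. Origin at the centre of its underside; z up.
Not all that is in view belongs to the job. Leave any pink or white look-alike of the insert_ring alone. What is shaped like the carbon_pipe but green is not meant.

How it is judged:
On the way, in this order (a step that is already met when the one before it is completed fails the run):
1. the dark pipe stands fully down over the turntable's boss, released (horizontal distance between carbon_pipe and turntable below 0.004 m and z of carbon_pipe in the frame of turntable between 0.0675 and 0.0725 m and angle between carbon_pipe's own z axis and vertical below 0.05 rad and contact force between carbon_pipe and the fingers below 0.1 N), for 0.2 s.
2. the large copper ring is seated in the top of the dark pipe, released (horizontal distance between insert_ring and carbon_pipe below 0.004 m and z of insert_ring in the frame of carbon_pipe between 0.0495 and 0.0545 m and angle between insert_ring's own z axis and vertical below 0.05 rad and contact force between insert_ring and the fingers below 0.1 N), for 0.2 s.
3. the bright pipe stands fully down on the ring, released (horizontal distance between stainless_pipe and insert_ring below 0.004 m and z of stainless_pipe in the frame of insert_ring between 0.0105 and 0.0155 m and angle between stainless_pipe's own z axis and vertical below 0.05 rad and contact force between stainless_pipe and the fingers below 0.1 N), for 0.2 s.
4. the purge plug is seated in the top of the bright pipe, released (horizontal distance between purge_plug and stainless_pipe below 0.004 m and z of purge_plug in the frame of stainless_pipe between 0.0455 and 0.0505 m and angle between purge_plug's own z axis and vertical below 0.05 rad and contact force between purge_plug and the fingers below 0.1 N), for 0.2 s.
At the end, for the whole second after the job is handed in: Boss, dark pipe, large copper ring, bright pipe, purge plug stacked in that order: each within 2.5 mm of its seated height, 4 mm of the axis of the part below and 0.05 rad of upright, released and at rest; smaller pipe and ring within 30 mm of their starts (all of step 1 and all of step 2 and all of step 3 and all of step 4 and linear speed of each of carbon_pipe, insert_ring, stainless_pipe, purge_plug below 0.02 m/s and angular speed of each of carbon_pipe, insert_ring, stainless_pipe, purge_plug below 0.2 rad/s and distance of each of small_pipe, small_ring from where it was at the start of the episode below 0.03 m); the robot touches nothing.
It fails at once if a part was dropped onto the stack (let go and falling faster than 0.5 m/s, about 13 mm of free fall) ((horizontal distance between carbon_pipe and turntable below 0.03 m and linear speed of carbon_pipe above 0.5 m/s and contact force between carbon_pipe and the fingers below 0.1 N) or (horizontal distance between insert_ring and turntable below 0.03 m and linear speed of insert_ring above 0.5 m/s and contact force between insert_ring and the fingers below 0.1 N) or (horizontal distance between stainless_pipe and turntable below 0.03 m and linear speed of stainless_pipe above 0.5 m/s and contact force between stainless_pipe and the fingers below 0.1 N) or (horizontal distance between purge_plug and turntable below 0.03 m and linear speed of purge_plug above 0.5 m/s and contact force between purge_plug and the fingers below 0.1 N)).
It fails at once if the smaller pipe or the smaller ring was moved more than 30 mm (distance of any of small_pipe, small_ring from where it was at the start of the episode above 0.03 m).
It also fails if it takes over 86 s, if anything falls off the work surface, if the arm or the gripper's body presses on something with over 40 N, if the wrist force passes 120 N, or if a joint passes its speed limit or range.

## Working session

There is one attempt and no reset: what is moved stays moved. The work goes in short steps, Python scripts to look and compute and a tool call to move; the robot and the scene stay as the last step left them, time stands still between calls to the robot, and variables do not carry over. Pictures are saved under pics/ and viewed, about 12 in all and at most 16, crops included, and the job is handed in when it is done.

Besides the shell and the picture viewer there is one more tool, called after "Request:" as name(argument=value, ...) on one line, values as JSON. apply_moves: Moves the arm, as the interface text tells. Its arguments: {"type":"object","properties":{"offset":{"type":"array","items":{"type":"array","items":{"type":"number"}}},"spin":{"type":"array","items":{"type":"number"}},"fingers":{"type":"array","items":{"type":"number"}}},"required":["offset","spin","fingers"]}

```bash
mkdir -p pics; cat > h.py <<'E'
import numpy as np, cv2
from workcell import env
def ray(p,xy):
    d=p["R"].T@np.linalg.inv(p["K"])@np.array([xy[0],xy[1],1.]); o=-p["R"].T@p["t"]; return o,d
def atz(p,xy,z):
    o,d=ray(p,xy); return o+d*(z-o[2])/d[2]
def tri(obs):
    A=np.zeros((3,3));b=np.zeros(3)
    for p,xy in obs:
        o,d=ray(p,xy);d=d/np.linalg.norm(d);M=np.eye(3)-np.outer(d,d);A+=M;b+=M@o
    return np.linalg.solve(A,b)
def proj(p,X):
    c=p["K"]@(p["R"]@np.array(X)+p["t"]);return c[:2]/c[2]
def save(p,n): cv2.imwrite(f"pics/{n}.png",p["color"][:,:,::-1])
E
python3 - <<'E'
from h import *
np.set_printoptions(precision=4,suppress=True)
s=env.observe();print(s["time_s"],s["tcp_pos"],s["tcp_rot"])
P={n:env.capture(n) for n in("scene","top","wrist")}
cv2.imwrite("pics/a.png",np.hstack([cv2.resize(P["scene"]["color"],(400,300)),cv2.resize(P["wrist"]["color"],(400,300))])[:,:,::-1])
save(P["top"],"top")
for n in P: print(n,-P[n]["R"].T@P[n]["t"],P[n]["R"][2],P[n]["K"][0,0])
for t in "turntable carbon_pipe insert_ring stainless_pipe purge_plug small_pipe small_ring".split():
    for n in("scene","top"):
        print(t,n,[(np.round(r["xy"]),round(r["confidence"],2),atz(P[n],r["xy"],0)) for r in env.landmark_of(P[n],t)])
E
```

```text
0.0 [ 0.149  -0.477   0.2478] [-0.0005  0.9886  0.1508 -0.0001]
scene [ 0.7703 -0.4085  0.8468] [-0.2631  0.4453 -0.8559] 376.94234312794646
top [0.4193 0.0119 0.8223] [ 0.1331 -0.0318 -0.9906] 347.6991342878959
wrist [ 0.2281 -0.4511  0.3738] [-0.3119 -0.0958 -0.9453] 308.13918296918786
turntable scene [(array([303., 118.]), 0.84, array([0.5032, 0.3187, 0.    ])), (array([324., 214.]), 0.24, array([0.6975, 0.0621, 0.    ]))]
turntable top [(array([116., 199.]), 0.84, array([0.5164, 0.3129, 0.    ]))]
carbon_pipe scene [(array([183., 186.]), 0.95, array([ 0.3471, -0.0618,  0.    ])), (array([147., 222.]), 0.83, array([ 0.3358, -0.1908,  0.    ])), (array([212., 202.]), 0.56, array([ 0.4389, -0.0616,  0.    ]))]
carbon_pipe top [(array([330., 278.]), 0.83, array([ 0.3428, -0.1923,  0.    ])), (array([275., 276.]), 0.6, array([ 0.3443, -0.0625,  0.    ])), (array([279., 233.]), 0.53, array([ 0.4452, -0.0708,  0.    ]))]
insert_ring scene [(array([213., 145.]), 0.83, array([ 0.3367,  0.092 , -0.    ])), (array([240., 168.]), 0.73, array([0.4443, 0.067 , 0.    ])), (array([255.,  98.]), 
[... 198 characters left out ...]
 scene [(array([256., 233.]), 0.57, array([ 0.5794, -0.0745,  0.    ]))]
stainless_pipe top [(array([278., 179.]), 0.6, array([ 0.5744, -0.0674,  0.    ]))]
purge_plug scene [(array([325., 214.]), 0.8, array([0.7009, 0.0622, 0.    ]))]
purge_plug top [(array([222., 130.]), 0.95, array([0.6916, 0.07  , 0.    ])), (array([279., 178.]), 0.59, array([ 0.5776, -0.0691,  0.    ]))]
small_pipe scene [(array([302., 250.]), 0.98, array([ 0.6964, -0.0541,  0.    ]))]
small_pipe top [(array([273., 130.]), 0.73, array([ 0.6965, -0.0545,  0.    ]))]
small_ring scene [(array([276., 187.]), 0.52, array([0.5559, 0.0675, 0.    ]))]
small_ring top [(array([228., 184.]), 0.68, array([0.5576, 0.053 , 0.    ]))]
```

View pics/top.png

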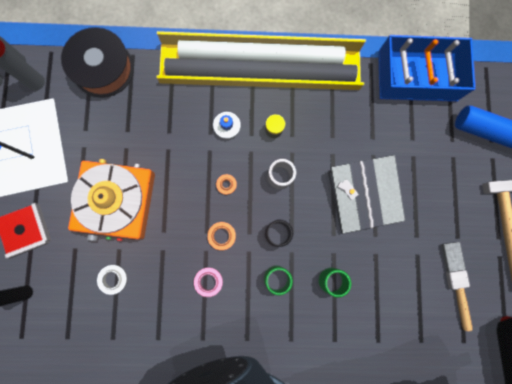

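View pics/a.png

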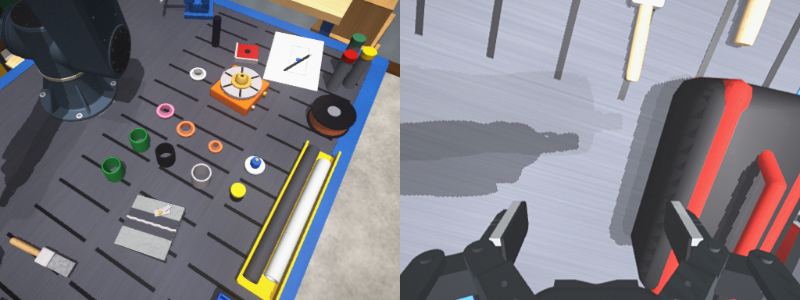

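Top view: the dark pipe is at (279,233), large copper ring (221,236), bright pipe (282,173), plug (227,124) and boss (104,198). The decoys are the green pipes (bottom middle), the pink (208,282) and white (112,279) rings, and the small ring (227,184) and small pipe (275,124). I'll move over the dark pipe for a closer measurement.

Request:
apply_moves(offset=[[33, -25, 0], [33, -25, 0], [33, -25, 0], [33, -25, 0], [33, -25, 0], [33, -25, 0], [33, -25, 0], [33, -25, 0], [33, -25, 0], [33, -25, 0], [33, -26, 0], [33, -26, 0]], spin=[0, 0, 0, 0, 0, 0, 0, 0, 0, 0, 8.5, 8.5], fingers=[85, 85, 85, 85, 85, 85, 85, 85, 85, 85, 85, 85])

```text
time_s: 2.05
tcp_pos: [0.4383, -0.078, 0.2486]
tcp_rot: [0.0, 1.0, 0.012, 0.0]
force: [1.1, -1.6, 0.2]
width: 0.0851
```

```bash
cat >> h.py <<'E'
np.set_printoptions(precision=4,suppress=True)
def st():
    s=env.observe();w,x,y,z=s["tcp_rot"];hd=np.degrees(np.arctan2(2*(x*y+w*z),1-2*(y*y+z*z)))
    print("t",round(s["time_s"],2),"tcp",s["tcp_pos"],"hd",round(hd,2),"q",np.array(s["q"]),"F",np.array(s["force"]),"w",s["width"]);return s
E
python3 - <<'E'
from h import *
st()
p=env.capture("wrist");save(p,"w1")
np.savez("w1.npz",**{k:p[k] for k in("color","K","R","t")})
print(-p["R"].T@p["t"])
for t in "carbon_pipe insert_ring stainless_pipe turntable".split():
    print(t,[(np.round(r["xy"]),round(r["confidence"],2),atz(p,r["xy"],0)) for r in env.landmark_of(p,t)])
E
```

```text
t 2.05 tcp [ 0.4383 -0.078   0.2486] hd 1.36 q [-0.176   0.0999 -0.1683  1.3022 -0.      2.9419] F [ 1.0689 -1.5711  0.1892] w 0.08506155123979368
[ 0.5212 -0.0751  0.3746]
carbon_pipe [(array([241., 159.]), 0.88, array([ 0.4398, -0.0652,  0.    ])), (array([335., 234.]), 0.87, array([ 0.3399, -0.1928,  0.    ])), (array([239., 235.]), 0.82, array([ 0.3363, -0.063 ,  0.    ]))]
insert_ring [(array([137., 160.]), 0.89, array([0.4364, 0.0638, 0.    ])), (array([121., 235.]), 0.79, array([0.333 , 0.0953, 0.    ]))]
stainless_pipe []
turntable []
```

View pics/w1.png

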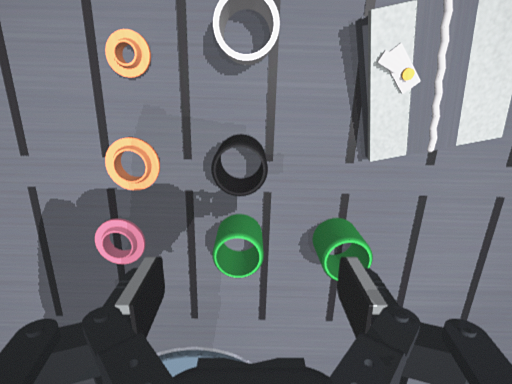

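Request:
apply_moves(offset=[[2, -12, 0], [0, 0, 40], [0, 0, 40], [0, 0, 40], [0, 0, 40], [0, 0, 30], [0, 0, 20], [0, 0, 3], [0, 0, 0], [0, 0, 0], [0, 0, 0], [0, 0, 0]], spin=[1.4, 0, 0, 0, 0, 0, 0, 0, 0, 0, 0, 0], fingers=[85, 85, 85, 85, 85, 85, 85, 85, 40, 40, 40, 40])

```text
time_s: 3.5
tcp_pos: [0.4401, -0.068, 0.037]
tcp_rot: [0.0, 1.0, 0.002, 0.001]
force: [-4.1, 0.1, 11.2]
width: 0.0589
```

Request:
apply_moves(offset=[[0, 0, 0], [0, 0, 0], [0, 0, 0], [0, 0, 0], [0, 0, 0], [0, 0, 0], [0, 0, 0], [0, 0, 0], [0, 0, 0], [0, 0, 0], [0, 0, 0], [0, 0, 0]], spin=[0, 0, 0, -8.5, -8.5, -8.5, -8.5, -8.5, -8.5, -8.5, -8.5, -8.5], fingers=[80, 80, 80, 80, 80, 80, 80, 80, 80, 80, 80, 80])

```text
time_s: 4.7
tcp_pos: [0.4396, -0.0677, 0.0355]
tcp_rot: [0.0, 0.782, 0.623, 0.0]
force: [-0.5, 0.1, 0.4]
width: 0.0801
```

Request:
apply_moves(offset=[[0, 0, 0], [0, 0, 0], [0, 0, 0], [0, 0, 0], [0, 0, 0], [0, 0, 0]], spin=[-8.5, -5, 0, 0, 0, 0], fingers=[80, 80, 40, 40, 40, 40])

```text
time_s: 5.3
tcp_pos: [0.4401, -0.0677, 0.0361]
tcp_rot: [0.001, 0.707, 0.707, 0.0]
force: [-1.4, 0.9, 13.8]
width: 0.0594
```

```bash
python3 -c "
from h import *
st()"
```

```text
t 5.3 tcp [ 0.4401 -0.0677  0.0361] hd 90.05 q [-0.1527  0.2609 -0.5481  0.7603  0.      1.4173] F [-1.4446  0.8697 13.8055] w 0.05942504802907309
```

Request:
apply_moves(offset=[[0, 0, -24], [0, 0, -50], [0, 0, -50], [0, 0, -45], [10, 0, -45], [40, 10, 0], [40, 10, 0], [40, 10, 0], [40, 12, 0], [40, 13, 0], [40, 13, 0], [18, 2, 0]], spin=[0, 0, 0, 0, 0, 0, 0, 0, 0, 0, 0, 0], fingers=[40, 40, 40, 40, 40, 40, 40, 40, 40, 40, 40, 40])

```text
time_s: 6.5
tcp_pos: [0.5087, 0.2036, 0.2485]
tcp_rot: [-0.0, 0.706, 0.708, -0.0]
force: [-0.4, -0.7, -4.4]
width: 0.0589
```

```bash
cat > w.py <<'E'
from h import *
import sys
st()
env.capture("wrist")
p=env.capture("wrist");st();save(p,sys.argv[1]);np.savez(sys.argv[1]+".npz",**{k:p[k] for k in("color","K","R","t")})
print(-p["R"].T@p["t"],p["R"][2])
for a in sys.argv[2:]:
    t,z=a.split(":")
    print(t,[(np.round(r["xy"]),round(r["confidence"],2),atz(p,r["xy"],float(z))) for r in env.landmark_of(p,t)])
E
python3 w.py w2 turntable:0
```

```text
t 6.5 tcp [0.5087 0.2036 0.2485] hd 90.17 q [0.3805 0.3142 0.0996 1.3571 0.0005 1.9483] F [-0.448  -0.6637 -4.373 ] w 0.058902336190898796
t 6.6 tcp [0.5081 0.2028 0.2485] hd 90.23 q [0.3795 0.3129 0.0978 1.357  0.0004 1.9462] F [-0.8465 -1.7859 -3.7316] w 0.05886448485737864
[0.507  0.2896 0.3743] [-0.0007 -0.3256 -0.9455]
turntable [(array([254.,  65.]), 0.74, array([0.5104, 0.3161, 0.    ]))]
```

View pics/w2.png

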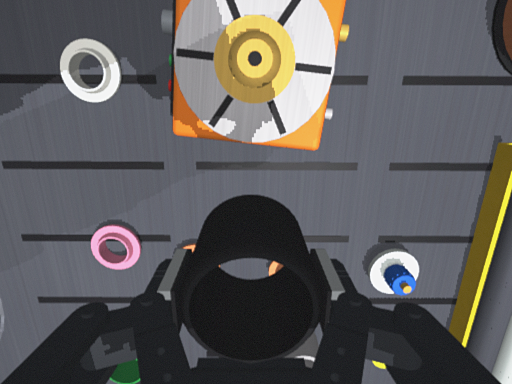

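Request:
apply_moves(offset=[[20, 1, 0], [20, 1, 0], [0, 0, 0]], spin=[0, 0, 0], fingers=[40, 40, 40])

```text
time_s: 6.95
tcp_pos: [0.51, 0.2412, 0.2491]
tcp_rot: [-0.0, 0.706, 0.708, -0.0]
force: [-1.1, -0.4, -3.2]
width: 0.0591
```

```bash
cat >> h.py <<'E'
def blob(p,lo,hi,amin=300,box=None):
    m=cv2.inRange(cv2.cvtColor(p["color"],cv2.COLOR_RGB2HSV),np.array(lo),np.array(hi))
    if box: k=np.zeros_like(m);k[box[1]:box[3],box[0]:box[2]]=1;m=m*k
    m=cv2.morphologyEx(m,cv2.MORPH_CLOSE,np.ones((5,5),np.uint8))
    cs,_=cv2.findContours(m,cv2.RETR_EXTERNAL,cv2.CHAIN_APPROX_NONE)
    return [(cv2.fitEllipse(cv2.convexHull(c)),cv2.contourArea(c)) for c in cs if cv2.contourArea(c)>amin]
E
python3 w.py w3 turntable:0
python3 - <<'E'
from h import *
for n in("w2","w3"):
    p=dict(np.load(n+".npz"))
    for e,a in blob(p,(18,90,60),(32,255,255),1500,(150,0,350,200)): print(n,e,a,atz(p,e[0],.07), "flange dia est",max(e[1])/308.14*(p["R"]@np.array([.51,.316,.07])+p["t"])[2])
E
```

```text
t 6.95 tcp [0.51   0.2412 0.2491] hd 90.17 q [0.4416 0.3485 0.1492 1.3719 0.0003 2.0095] F [-1.1319 -0.3583 -3.2396] w 0.05910699772968268
t 7.05 tcp [0.5101 0.2398 0.2493] hd 90.16 q [ 0.4397  0.3474  0.148   1.3719 -0.0004  2.0077] F [-0.3992 -0.8291 -4.7186] w 0.05912634997466428
[0.5086 0.3254 0.3751] [-0.0001 -0.3265 -0.9452]
turntable [(array([250.,  94.]), 0.87, array([0.5071, 0.32  , 0.    ]))]
w2 ((254.09963989257812, 58.40003204345703), (80.82184600830078, 88.5426025390625), 1.6734132766723633) 5515.5 [0.5097 0.3166 0.07  ] flange dia est 0.080215227525385
w3 ((251.89915466308594, 99.57933044433594), (77.41706848144531, 81.57039642333984), 1.1514033079147339) 4857.5 [0.5096 0.3164 0.07  ] flange dia est 0.07714423262358441
```

View pics/w3.png

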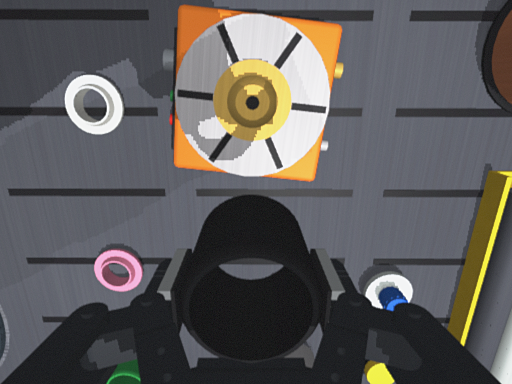

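Request:
apply_moves(offset=[[30, 0, 0], [30, 0, 0], [17, 0, 0], [0, 0, 40], [0, 0, 40], [0, 0, 33], [0, 0, 0], [0, 0, 0]], spin=[0, 0, 0, 0, 0, 0, 0, 0], fingers=[40, 40, 40, 40, 40, 40, 40, 40])

```text
time_s: 7.9
tcp_pos: [0.5101, 0.3171, 0.1373]
tcp_rot: [0.0, 0.706, 0.708, -0.0]
force: [-0.6, -0.1, -2.9]
width: 0.0593
```

```bash
python3 - <<'E'
from h import *
st()
p=dict(np.load("w3.npz"));print(atz(p,(252,307),.273))
q=env.capture("scene");cv2.imwrite("pics/s1.png",cv2.resize(q["color"][40:190,210:410],(800,600))[:,:,::-1])
E
```

```text
t 7.9 tcp [0.5101 0.3171 0.1373] hd 90.18 q [ 0.5562  0.46    0.0305  1.1416 -0.0001  2.1238] F [-0.6471 -0.0758 -2.9219] w 0.05928109843527419
[0.5092 0.2431 0.273 ]
```

Request:
apply_moves(offset=[[0, 0, 6], [0, 0, 6], [0, 0, 5], [0, 0, 4], [0, 0, 3], [0, 0, 2], [0, 0, 2], [0, 0, 0]], spin=[0, 0, 0, 0, 0, 0, 0, 0], fingers=[40, 40, 40, 40, 40, 40, 40, 40])

```text
time_s: 8.75
tcp_pos: [0.5102, 0.3168, 0.1081]
tcp_rot: [0.001, 0.706, 0.708, -0.0]
force: [2.7, -7.0, -3.7]
width: 0.059
```

Request:
apply_moves(offset=[[0, 0, 1], [0, 0, 1], [0, 0, 1], [0, 0, 0]], spin=[0, 0, 0, 0], fingers=[40, 40, 40, 40])

```text
time_s: 9.15
tcp_pos: [0.5104, 0.3166, 0.1063]
tcp_rot: [0.001, 0.706, 0.708, -0.0]
force: [-2.6, -12.3, 13.5]
width: 0.0589
```

Request:
apply_moves(offset=[[0, 0, 0], [0, 0, 0], [0, 0, 0], [0, 0, 0], [0, 0, -20], [0, 0, -40], [0, 0, -40], [0, 0, -40], [-20, 0, 0], [-40, 0, 0], [-40, 0, 0], [0, 0, 0]], spin=[0, 0, 0, 0, 0, 0, 0, 0, 0, 0, 0, 0], fingers=[80, 80, 80, 80, 80, 80, 80, 80, 80, 80, 80, 80])

```text
time_s: 10.35
tcp_pos: [0.5103, 0.2142, 0.2458]
tcp_rot: [0.0, 0.707, 0.707, -0.0]
force: [0.4, 1.6, -0.4]
width: 0.0801
```

```bash
python3 w.py w4 carbon_pipe:0.07 insert_ring:0
```

```text
t 10.35 tcp [0.5103 0.2142 0.2458] hd 90.06 q [ 0.3978  0.3254  0.1083  1.3536 -0.0008  1.9676] F [ 0.44    1.6195 -0.4442] w 0.0800801349345981
t 10.45 tcp [0.5105 0.2172 0.2456] hd 90.15 q [0.4022 0.3278 0.1111 1.3537 0.0003 1.9704] F [ 0.0517 -0.2446 -0.0239] w 0.08040682213279422
[0.509  0.3011 0.3717] [ 0.0002 -0.326  -0.9454]
carbon_pipe [(array([295., 343.]), 0.74, array([0.5645, 0.0036, 0.07  ]))]
insert_ring [(array([90., 86.]), 0.97, array([0.3272, 0.3049, 0.    ])), (array([118., 253.]), 0.87, array([0.3288, 0.0911, 0.    ])), (array([196., 266.]), 0.62, array([0.433 , 0.0703, 0.    ]))]
```

View pics/w4.png

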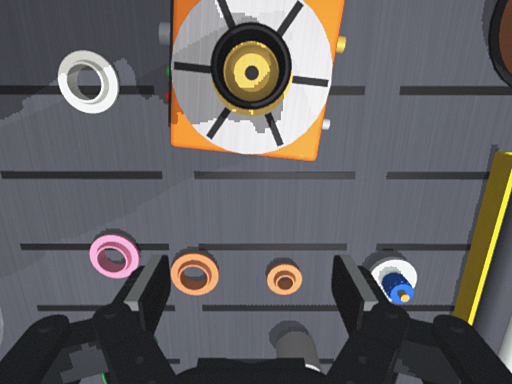

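```bash
python3 - <<'E'
from h import *
for n,b in(("w1",(90,120,180,210)),("w4",(165,230,225,305)),("w4",(200,0,300,130))):
    p=dict(np.load(n+".npz"))
    lo,hi=((5,100,90),(19,255,255)) if b[1]>0 else ((0,0,0),(179,255,55))
    for e,a in blob(p,lo,hi,300,b): print(n,e,a,atz(p,e[0],.012),atz(p,e[0],.13))
E
```

```text
w1 ((132.05276489257812, 163.26968383789062), (50.704994201660156, 57.07056427001953), 126.72593688964844) 2213.5 [0.4347 0.0654 0.012 ] [0.4628 0.0197 0.13  ]
w4 ((194.4079132080078, 273.2700500488281), (42.50212860107422, 47.96477127075195), 99.7366714477539) 1549.5 [0.4331 0.0666 0.012 ] [0.458  0.1435 0.13  ]
w4 ((252.14886474609375, 41.729637145996094), (102.29723358154297, 134.0408477783203), 13.515680313110352) 5676.5 [0.5108 0.3488 0.012 ] [0.5102 0.3332 0.13  ]
```

Request:
apply_moves(offset=[[-30, -15, 0], [-30, -15, 0], [-30, -15, 0], [-30, -15, 0], [-31, -17, 0], [0, 0, 0], [0, 0, 0], [0, 0, 0], [0, 0, 10], [0, 0, 20], [0, 0, 20], [0, 0, 20]], spin=[0, 0, -8.5, -8.5, -8.5, -8.5, -8.5, -8.5, -8.5, -8.5, -8.5, -8.5], fingers=[80, 80, 80, 80, 80, 80, 80, 80, 80, 80, 80, 80])

```text
time_s: 11.75
tcp_pos: [0.4487, 0.062, 0.1745]
tcp_rot: [0.0, 0.038, 0.999, 0.0]
force: [0.1, 0.9, -0.5]
width: 0.0799
```

Request:
apply_moves(offset=[[0, 0, 40], [0, 0, 40], [0, 0, 30], [0, 0, 0], [0, 0, 0]], spin=[-5, 0, 0, 0, 0], fingers=[80, 80, 80, 80, 80])

```text
time_s: 12.25
tcp_pos: [0.4485, 0.0616, 0.0659]
tcp_rot: [-0.0, -0.002, 1.0, 0.0]
force: [0.3, 0.3, 0.7]
width: 0.0795
```

```bash
python3 w.py w5 insert_ring:0
```

```text
t 12.25 tcp [0.4485 0.0616 0.0659] hd -179.72 q [ 0.1363  0.2391 -0.4872  0.8451  0.0001  0.1315] F [0.2887 0.3071 0.7323] w 0.0795296092663719
t 12.35 tcp [0.4496 0.0614 0.067 ] hd -179.75 q [ 0.1358  0.2375 -0.4862  0.8449  0.      0.1313] F [ 0.2378  0.3756 -0.1609] w 0.07978883444651183
[0.3638 0.062  0.1925] [ 0.3272  0.0012 -0.9449]
insert_ring []
```

View pics/w5.png

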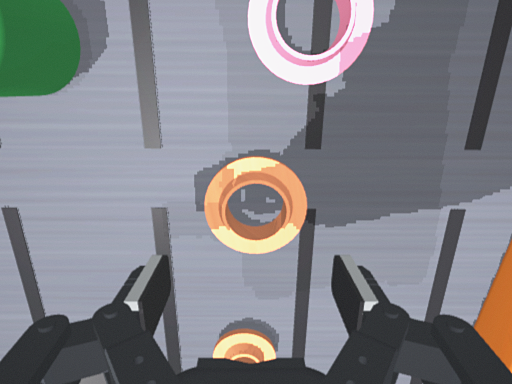

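```bash
python3 - <<'E'
from h import *
p=dict(np.load("w5.npz"))
for e,a in blob(p,(5,60,90),(25,255,255),300,(190,140,320,265)): print(e,a,atz(p,e[0],.012))
E
```

```text
((255.31040954589844, 204.54000854492188), (97.97423553466797, 103.0010986328125), 88.53829956054688) 7803.5 [0.4319 0.0652 0.012 ]
```

Request:
apply_moves(offset=[[8, 4, 10], [8, 0, 10], [0, 0, 20], [0, 0, 8], [0, 0, 4], [0, 0, 0], [0, 0, 0], [0, 0, 0], [0, 0, 0], [0, 0, 0]], spin=[0, 0, 0, 0, 0, 0, 0, 0, 0, 0], fingers=[80, 80, 80, 80, 80, 80, 50, 50, 50, 50])

```text
time_s: 13.4
tcp_pos: [0.4332, 0.0651, 0.0147]
tcp_rot: [0.001, -0.002, 1.0, 0.0]
force: [-5.8, 0.2, 19.2]
width: 0.0608
```

```bash
python3 w.py w6 insert_ring:0
```

```text
t 13.4 tcp [0.4332 0.0651 0.0147] hd -179.78 q [ 0.149   0.2778 -0.593   0.6982  0.0003  0.1451] F [-5.8277  0.2439 19.1942] w 0.060766837093846955
t 13.5 tcp [0.4331 0.0651 0.0146] hd -179.78 q [ 0.149   0.2778 -0.5931  0.6981  0.0003  0.1451] F [-5.6475  0.3376 19.0433] w 0.060515929425996734
[0.3476 0.0656 0.1404] [ 0.3277  0.0012 -0.9448]
insert_ring [(array([254., 262.]), 0.75, array([0.4327, 0.0675, 0.    ]))]
```

View pics/w6.png

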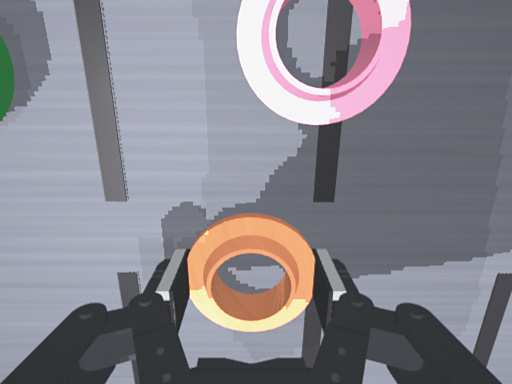

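Request:
apply_moves(offset=[[0, 0, 0], [0, 0, 0], [0, 0, 0], [0, 0, 0], [0, 0, 0], [0, 0, 0], [0, 0, 0], [0, 0, 0], [0, 0, 0], [0, 0, 0], [0, 0, 0], [0, 0, 0]], spin=[0, 0, 8.5, 8.5, 8.5, 8.5, 8.5, 8.5, 8.5, 8.5, 8.5, 8.5], fingers=[80, 80, 80, 80, 80, 80, 80, 80, 80, 80, 80, 80])

```text
time_s: 14.75
tcp_pos: [0.4325, 0.0649, 0.0135]
tcp_rot: [0.0, 0.676, 0.737, 0.0]
force: [0.0, 0.5, 0.0]
width: 0.08
```

Request:
apply_moves(offset=[[0, 0, 2], [0, 0, 0], [0, 0, 0], [0, 0, 0], [0, 0, 0], [0, 0, 0], [0, 0, 0]], spin=[5, 0, 0, 0, 0, 0, 0], fingers=[80, 80, 80, 56, 56, 56, 56])

```text
time_s: 15.45
tcp_pos: [0.4327, 0.0649, 0.0121]
tcp_rot: [0.0, 0.705, 0.709, 0.0]
force: [-4.2, 0.2, 18.7]
width: 0.0598
```

```bash
python3 w.py w7 insert_ring:0
```

```text
t 15.45 tcp [0.4327 0.0649 0.0121] hd 90.3 q [ 0.1489  0.2815 -0.5962  0.6922 -0.      1.7144] F [-4.1758  0.2326 18.707 ] w 0.059829965166639944
t 15.55 tcp [0.4327 0.0649 0.0121] hd 90.31 q [ 0.149   0.2814 -0.5963  0.6921 -0.      1.7145] F [-3.8032 -1.1204 17.3097] w 0.060173367363361555
[0.4309 0.15   0.138 ] [ 0.0019 -0.326  -0.9454]
insert_ring [(array([252., 260.]), 0.81, array([0.4321, 0.0676, 0.    ])), (array([ 37., 213.]), 0.64, array([0.3283, 0.0935, 0.    ]))]
```

View pics/w7.png

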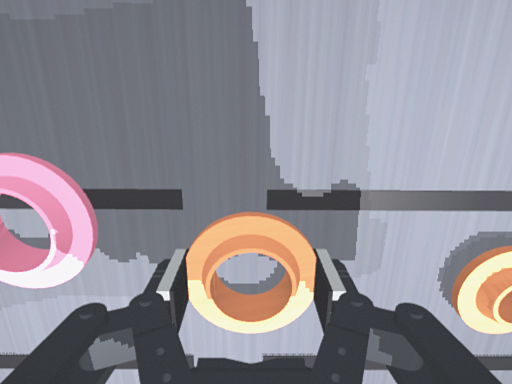

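Request:
apply_moves(offset=[[0, 0, -8], [0, 0, -15], [0, 0, -30], [0, 0, -40], [0, 0, -40], [0, 0, -40], [10, 0, -40], [30, 10, 0], [30, 10, 0], [30, 10, 0], [0, 0, 0]], spin=[0, 0, 0, 0, 0, 0, 0, 0, 0, 0, 0], fingers=[56, 56, 56, 56, 56, 56, 56, 56, 56, 56, 56])

```text
time_s: 16.7
tcp_pos: [0.4625, 0.1677, 0.2243]
tcp_rot: [-0.0, 0.705, 0.71, 0.0]
force: [0.0, -0.1, -0.9]
width: 0.0596
```

```bash
python3 w.py w8 insert_ring:0.2
```

```text
t 16.7 tcp [0.4625 0.1677 0.2243] hd 90.42 q [ 0.3474  0.2018 -0.109   1.2598  0.0006  1.9109] F [ 0.0436 -0.0834 -0.896 ] w 0.059628553964758205
t 16.8 tcp [0.4617 0.1653 0.2243] hd 90.34 q [ 0.3439  0.1994 -0.112   1.2601 -0.0001  1.9088] F [ 0.0458  0.2865 -0.7329] w 0.05988653337453092
[0.4602 0.2513 0.3502] [ 0.0011 -0.3262 -0.9453]
insert_ring [(array([141., 222.]), 0.94, array([0.4024, 0.1843, 0.2   ])), (array([249., 264.]), 0.81, array([0.4596, 0.1594, 0.2   ])), (array([123.,  30.]), 0.59, array([0.4045, 0.2754, 0.2   ]))]
```

View pics/w8.png

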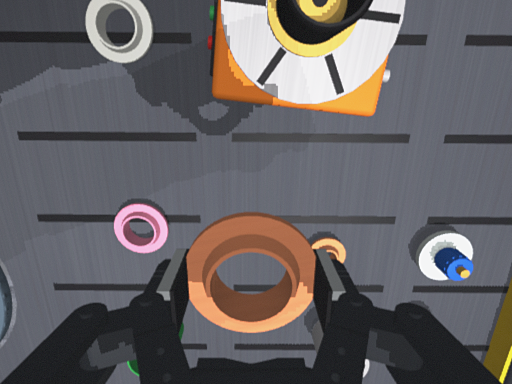

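Request:
apply_moves(offset=[[38, 12, 0], [38, 12, 0], [38, 12, 0], [25, 9, 0], [12, 5, 0], [0, 0, 20], [0, 0, 25], [0, 0, 18], [0, 0, 9], [0, 0, 0], [0, 0, 0]], spin=[0, 0, 0, 0, 0, 0, 0, 0, 0, 0, 0], fingers=[56, 56, 56, 56, 56, 56, 56, 56, 56, 56, 56])

```text
time_s: 17.95
tcp_pos: [0.5117, 0.316, 0.1533]
tcp_rot: [0.0, 0.706, 0.708, 0.0]
force: [0.6, 0.4, -0.2]
width: 0.0599
```

Request:
apply_moves(offset=[[0.5, -1.4, 0], [0, 0, 6], [0, 0, 5], [0, 0, 4], [0, 0, 2], [0, 0, 1], [0, 0, 0]], spin=[0, 0, 0, 0, 0, 0, 0], fingers=[56, 56, 56, 56, 56, 56, 56])

```text
time_s: 18.65
tcp_pos: [0.5102, 0.3167, 0.1347]
tcp_rot: [0.0, 0.706, 0.708, 0.0]
force: [2.7, -1.8, 2.5]
width: 0.0598
```

Request:
apply_moves(offset=[[0, 0, 1], [0, 0, 1], [0, 0, 0], [0, 0, 0]], spin=[0, 0, 0, 0], fingers=[56, 56, 56, 56])

```text
time_s: 19.05
tcp_pos: [0.5104, 0.3168, 0.1344]
tcp_rot: [0.0, 0.706, 0.708, 0.001]
force: [-5.7, -6.6, 26.7]
width: 0.0598
```

Request:
apply_moves(offset=[[0, 0, 0], [0, 0, 0], [0, 0, 0], [0, 0, 0], [0, 0, -20], [0, 0, -40], [0, 0, -50], [-40, 0, 0], [-40, 0, 0], [-20, 0, 0], [0, 0, 0]], spin=[0, 0, 0, 0, 0, 0, 0, 0, 0, 0, 0], fingers=[80, 80, 80, 80, 80, 80, 80, 80, 80, 80, 80])

```text
time_s: 20.15
tcp_pos: [0.5104, 0.2145, 0.2426]
tcp_rot: [0.0, 0.707, 0.708, -0.0]
force: [0.3, 0.1, -0.4]
width: 0.08
```

```bash
python3 w.py w9 insert_ring:0.122
python3 - <<'E'
from h import *
p=dict(np.load("w9.npz"))
for e,a in blob(p,(5,100,40),(17,255,255),800,(150,0,350,150)): print(e,a,atz(p,e[0],.134))
E
```

```text
t 20.15 tcp [0.5104 0.2145 0.2426] hd 90.08 q [ 0.398   0.3262  0.1014  1.346  -0.0004  1.9675] F [ 0.2759  0.1076 -0.4302] w 0.08002248618461641
t 20.25 tcp [0.5104 0.2167 0.2424] hd 90.18 q [0.4014 0.328  0.1033 1.3461 0.0002 1.9691] F [-0.1433 -0.593  -0.157 ] w 0.0802289955943383
[0.509  0.3009 0.3684] [ 0.0001 -0.326  -0.9454]
insert_ring [(array([115., 252.]), 0.91, array([0.3863, 0.1624, 0.122 ])), (array([91., 82.]), 0.58, array([0.3891, 0.3067, 0.122 ]))]
((146.34442138671875, 157.6358642578125), (37.68183135986328, 53.19758605957031), 0.0) 1108.5 [0.4286 0.2513 0.134 ]
((250.77532958984375, 62.19843292236328), (91.29847717285156, 99.93441009521484), 176.52288818359375) 7007.5 [0.5091 0.3191 0.134 ]
((334.80926513671875, 87.53489685058594), (11.821410179138184, 49.96199035644531), 0.0) 952.0 [0.5694 0.3024 0.134 ]
```

View pics/w9.png

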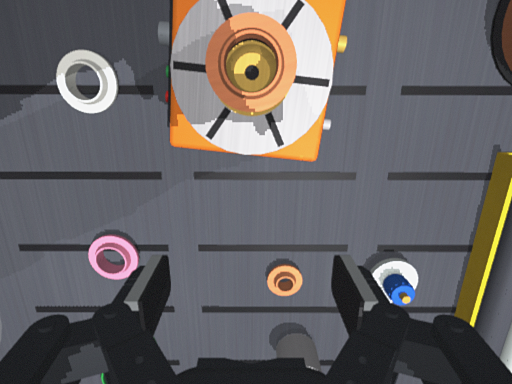

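Request:
apply_moves(offset=[[-32, 6, 0], [-37, 9, 0], [-37, 9, 0], [-37, 9, 0], [-37, 9, 0], [-37, 9, 0], [-37, 9, 0], [-34, 6, 0], [0, 0, 0], [0, 0, 0], [0, 0, 0], [0, 0, 0]], spin=[0, 0, 0, 0, 0, 0, 0, 0, -8.5, -8.5, -8.5, -8.5], fingers=[85, 85, 85, 85, 85, 85, 85, 85, 85, 85, 85, 85])

```text
time_s: 21.5
tcp_pos: [0.578, -0.0701, 0.2419]
tcp_rot: [-0.0, 0.465, 0.886, 0.0]
force: [0.0, -0.2, 0.0]
width: 0.0853
```

Request:
apply_moves(offset=[[0, 0, 0], [0, 0, 10], [0, 0, 20], [0, 0, 20], [0, 0, 20], [0, 0, 20], [0, 0, 0], [0, 0, 0]], spin=[-8.5, -8.5, -8.5, -8.5, -8.5, -8.5, -5, 0], fingers=[85, 85, 85, 85, 85, 85, 85, 85])

```text
time_s: 22.3
tcp_pos: [0.5776, -0.07, 0.1515]
tcp_rot: [-0.001, -0.003, 1.0, 0.0]
force: [0.1, -0.9, -0.1]
width: 0.0849
```

```bash
python3 w.py w10 stainless_pipe:0; python3 - <<'E'
from h import *
p=dict(np.load("w10.npz"))
q=env.capture("top")
print([(r["xy"],r["confidence"],atz(q,r["xy"],0)) for r in env.landmark_of(q,"stainless_pipe")])
E
```

```text
t 22.3 tcp [ 0.5776 -0.07    0.1515] hd -179.62 q [-0.1207  0.4154 -0.0011  1.1557  0.0001 -0.1273] F [ 0.0506 -0.9392 -0.0929] w 0.08486787637811782
t 22.4 tcp [ 0.578  -0.0704  0.1525] hd -179.89 q [-0.1212  0.4144 -0.0002  1.156   0.0001 -0.1231] F [ 0.7271  0.0732 -0.1752] w 0.0849616137214534
[ 0.4925 -0.0696  0.2781] [ 0.3257  0.0006 -0.9455]
stainless_pipe [(array([252., 185.]), 0.95, array([ 0.577 , -0.0685,  0.    ]))]
[([103.1, 197.1], 0.61, array([0.5202, 0.3443, 0.    ]))]
```

View pics/w10.png

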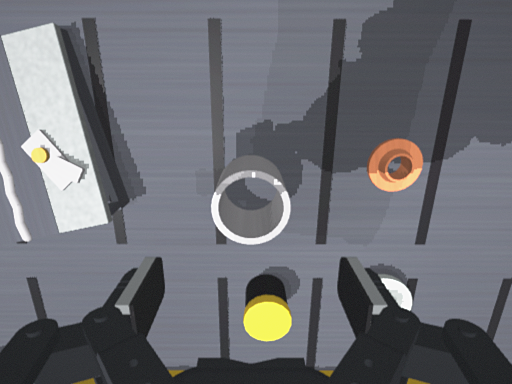

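Request:
apply_moves(offset=[[0, 1, 20], [0, 0, 40], [0, 0, 35], [0, 0, 20], [0, 0, 2], [0, 0, 0], [0, 0, 0], [0, 0, 0], [0, 0, 0], [0, 0, 0]], spin=[0, 0, 0, 0, 0, 0, 0, 0, 0, 0], fingers=[85, 85, 85, 85, 85, 85, 40, 40, 40, 40])

```text
time_s: 23.55
tcp_pos: [0.5786, -0.0703, 0.0373]
tcp_rot: [0.001, -0.002, 1.0, -0.0]
force: [-4.0, 0.0, 12.3]
width: 0.0596
```

Request:
apply_moves(offset=[[0, 0, 0], [0, 0, 0], [0, 0, 0], [0, 0, 0], [0, 0, 0], [0, 0, 0], [0, 0, 0], [0, 0, 0], [0, 0, 0], [0, 0, 0], [0, 0, 0], [0, 0, 0]], spin=[0, 0, 0, 8.5, 8.5, 8.5, 8.5, 8.5, 8.5, 8.5, 8.5, 8.5], fingers=[80, 80, 80, 80, 80, 80, 80, 80, 80, 80, 80, 80])

```text
time_s: 24.75
tcp_pos: [0.5775, -0.07, 0.0354]
tcp_rot: [-0.0, 0.62, 0.785, -0.0]
force: [0.6, 0.1, -0.5]
width: 0.08
```

Request:
apply_moves(offset=[[0, 0, 0], [0, 0, 0], [0, 0, 0], [0, 0, 0], [0, 0, 0], [0, 0, 0], [0, 0, 0], [0, 0, 0]], spin=[8.5, 5, 0, 0, 0, 0, 0, 0], fingers=[80, 80, 80, 40, 40, 40, 40, 40])

```text
time_s: 25.55
tcp_pos: [0.5777, -0.07, 0.0359]
tcp_rot: [0.0, 0.705, 0.709, 0.0]
force: [-3.3, -0.1, 7.1]
width: 0.0586
```

```bash
python3 -c "
from h import *
st()"
```

```text
t 25.55 tcp [ 0.5777 -0.07    0.0359] hd 90.35 q [-0.1207  0.5026 -0.1764  0.8912  0.      1.444 ] F [-3.2652 -0.1322  7.1302] w 0.0586404946832106
```

Request:
apply_moves(offset=[[0, 0, -20], [0, 0, -40], [0, 0, -50], [0, 0, -50], [10, 0, -54], [37, -7, 0], [37, -7, 0], [37, -7, 0], [37, -7, 0], [37, -7, 0], [37, -7, 0], [37, -7, 0]], spin=[0, 0, 0, 0, 0, 0, 0, 0, 0, 0, 0, 0], fingers=[40, 40, 40, 40, 40, 40, 40, 40, 40, 40, 40, 40])

```text
time_s: 26.75
tcp_pos: [0.5267, 0.1992, 0.2442]
tcp_rot: [-0.0, 0.705, 0.709, -0.0]
force: [0.8, 0.7, -4.3]
width: 0.0587
```

Request:
apply_moves(offset=[[37, -7, 0], [37, -7, 0], [30, -2, 0], [14, 0, 0], [0, 0, 20], [0, 0, 25], [0, 0, 15], [0, 0, 0], [0, 0, 0]], spin=[0, 0, 0, 0, 0, 0, 0, 0, 0], fingers=[40, 40, 40, 40, 40, 40, 40, 40, 40])

```text
time_s: 27.65
tcp_pos: [0.5111, 0.3154, 0.1849]
tcp_rot: [0.0, 0.706, 0.709, -0.0]
force: [0.9, 0.2, -3.4]
width: 0.0588
```

```bash
python3 -c "
from h import *
st()"
```

```text
t 27.65 tcp [0.5111 0.3154 0.1849] hd 90.25 q [ 0.553   0.4393  0.1206  1.2525 -0.0001  2.1195] F [ 0.9179  0.2096 -3.3607] w 0.05883602241045737
```

Request:
apply_moves(offset=[[1.3, -0.9, 0], [0, 0, 4], [0, 0, 4], [0, 0, 2], [0, 0, 1.5], [0, 0, 1.5], [0, 0, 0]], spin=[0, 0, 0, 0, 0, 0, 0], fingers=[40, 40, 40, 40, 40, 40, 40])

```text
time_s: 28.35
tcp_pos: [0.51, 0.3171, 0.1713]
tcp_rot: [-0.0, 0.706, 0.708, -0.0]
force: [-0.1, 0.1, -4.4]
width: 0.0588
```

Request:
apply_moves(offset=[[0, 0, 1], [0, 0, 1], [0, 0, 0]], spin=[0, 0, 0], fingers=[40, 40, 40])

```text
time_s: 28.65
tcp_pos: [0.5102, 0.3173, 0.1708]
tcp_rot: [0.0, 0.706, 0.708, 0.001]
force: [-4.3, -2.5, 11.5]
width: 0.0584
```

Request:
apply_moves(offset=[[0, 0, 0], [0, 0, 0], [0, 0, 0], [0, 0, 0], [0, 0, -20], [0, 0, -40], [0, 0, -30], [-40, 0, 0], [-45, 0, 0], [-20, 0, 0], [0, 0, 0]], spin=[0, 0, 0, 0, 0, 0, 0, 0, 0, 0, 0], fingers=[80, 80, 80, 80, 80, 80, 80, 80, 80, 80, 80])

```text
time_s: 29.75
tcp_pos: [0.5106, 0.2097, 0.26]
tcp_rot: [0.0, 0.707, 0.708, 0.0]
force: [0.5, 0.6, 0.3]
width: 0.0798
```

```bash
python3 w.py w11 stainless_pipe:0.135 purge_plug:0; python3 - <<'E'
from h import *
q=env.capture("scene")
a=cv2.resize(q["color"][20:170,220:420],(400,300)); b=cv2.resize(dict(np.load("w11.npz"))["color"],(400,300))
cv2.imwrite("pics/c11.png",np.hstack([a,b])[:,:,::-1])
for X in([.5103,.3168,.07],[.5103,.3168,.195]): print(proj(q,X),(proj(q,X)-[220,20])*2)
E
```

```text
t 29.75 tcp [0.5106 0.2097 0.26  ] hd 90.07 q [ 0.39    0.3209  0.1377  1.3871 -0.0004  1.9596] F [0.4881 0.567  0.2999] w 0.07976918962399356
t 29.85 tcp [0.5106 0.212  0.2597] hd 90.17 q [0.3935 0.3229 0.1396 1.3872 0.0003 1.9613] F [-0.3756 -0.1343 -0.7168] w 0.08010116607402845
[0.5092 0.2962 0.3858] [ 0.0003 -0.3259 -0.9454]
stainless_pipe []
purge_plug [(array([383., 264.]), 0.81, array([0.6986, 0.0596, 0.    ]))]
[308.2092 102.1284] [176.4184 164.2568]
[314.9102  66.7187] [189.8204  93.4375]
```

View pics/c11.png

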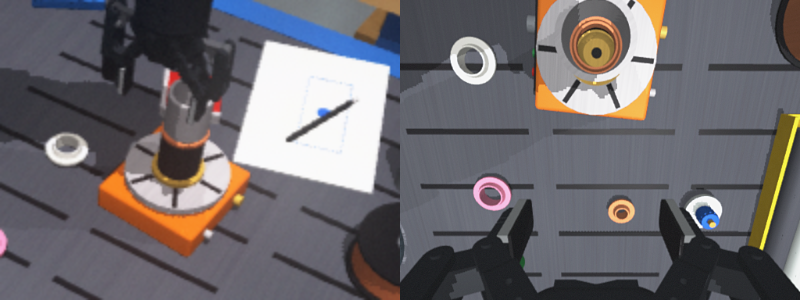

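Request:
apply_moves(offset=[[-18, 22, 0], [-21, 27, 0], [-21, 27, 0], [-21, 27, 0], [-21, 27, 10], [-21, 27, 20], [-24, 27, 20], [0, 0, 20], [0, 0, 0], [0, 0, 0], [0, 0, 0], [0, 0, 0]], spin=[0, 0, 0, 0, 0, 0, 0, 0, -8.5, -8.5, -8.5, -8.5], fingers=[60, 60, 60, 60, 60, 60, 60, 60, 60, 60, 60, 60])

```text
time_s: 31.2
tcp_pos: [0.6951, 0.0669, 0.189]
tcp_rot: [-0.0, 0.465, 0.886, -0.0]
force: [-0.6, -0.6, -0.0]
width: 0.0601
```

Request:
apply_moves(offset=[[0, 0, 0], [0, 0, 0], [0, 0, 0], [0, 0, 0], [0, 0, 0], [0, 0, 0], [0, 0, 20], [0, 0, 0]], spin=[-8.5, -8.5, -8.5, -8.5, -8.5, -8.5, -5, 0], fingers=[60, 60, 60, 60, 60, 60, 60, 60])

```text
time_s: 32.0
tcp_pos: [0.6941, 0.0667, 0.1668]
tcp_rot: [-0.002, -0.003, 1.0, -0.0]
force: [-1.5, -0.0, -0.8]
width: 0.0604
```

```bash
python3 w.py w12 purge_plug:0; python3 - <<'E'
from h import *
p=dict(np.load("w12.npz"))
for e,a in blob(p,(100,120,30),(130,255,255),200): print("knob",e,a,atz(p,e[0],.04))
E
```

```text
t 32.0 tcp [0.6941 0.0667 0.1668] hd -179.63 q [0.0957 0.6675 0.4501 1.3571 0.0001 0.0893] F [-1.5158 -0.0086 -0.7956] w 0.06038692822615659
t 32.1 tcp [0.6948 0.0665 0.1693] hd -179.9 q [0.0954 0.6661 0.4537 1.3595 0.     0.0936] F [ 0.474  -0.2285  0.5306] w 0.05999584634725369
[0.6093 0.0673 0.2944] [ 0.3235  0.0002 -0.9462]
purge_plug []
knob ((243.3368377685547, 195.9681854248047), (35.213809967041016, 39.510276794433594), 6.90908145904541) 1030.5 [0.6963 0.061  0.04  ]
```

View pics/w12.png

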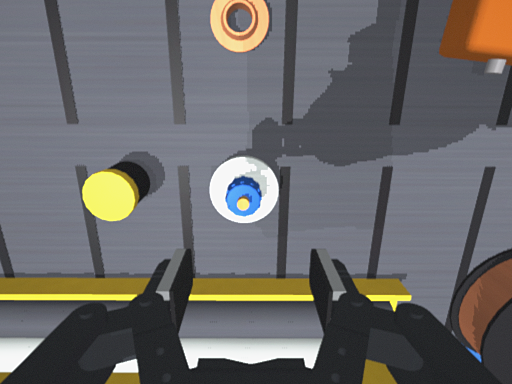

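Request:
apply_moves(offset=[[0, -4.6, 20], [0, 0, 40], [0, 0, 40], [0, 0, 20], [0, 0, 7], [0, 0, 0], [0, 0, 0], [0, 0, 0], [0, 0, 0], [0, 0, 0], [0, 0, 0]], spin=[0, 0, 0, 0, 0, 0, 0, 0, 0, 0, 0], fingers=[60, 60, 60, 60, 60, 60, 20, 20, 20, 20, 20])

```text
time_s: 33.25
tcp_pos: [0.6962, 0.0613, 0.0446]
tcp_rot: [0.001, -0.002, 1.0, 0.0]
force: [-1.1, -0.3, 7.9]
width: 0.0282
```

Request:
apply_moves(offset=[[0, 0, 0], [0, 0, 0], [0, 0, 0], [0, 0, 0], [0, 0, 0], [0, 0, 0], [0, 0, 0], [0, 0, 0], [0, 0, 0], [0, 0, 0], [0, 0, 0], [0, 0, 0]], spin=[0, 0, 0, 8.5, 8.5, 8.5, 8.5, 8.5, 8.5, 8.5, 8.5, 8.5], fingers=[56, 56, 56, 56, 56, 56, 56, 56, 56, 56, 56, 56])

```text
time_s: 34.45
tcp_pos: [0.6951, 0.0612, 0.0425]
tcp_rot: [-0.0, 0.62, 0.785, -0.0]
force: [0.4, -0.0, -0.2]
width: 0.0559
```

Request:
apply_moves(offset=[[0, 0, 0], [0, 0, 0], [0, 0, 0], [0, 0, 0], [0, 0, 0], [0, 0, 0], [0, 0, 0], [0, 0, 0]], spin=[8.5, 5, 0, 0, 0, 0, 0, 0], fingers=[56, 56, 56, 20, 20, 20, 20, 20])

```text
time_s: 35.25
tcp_pos: [0.6954, 0.0612, 0.0429]
tcp_rot: [0.0, 0.705, 0.709, 0.0]
force: [0.2, 0.2, 5.4]
width: 0.0282
```

```bash
python3 -c "
from h import *
st()"
```

```text
t 35.25 tcp [0.6954 0.0612 0.0429] hd 90.26 q [ 0.0878  0.7193  0.2255  1.0762 -0.      1.654 ] F [0.2083 0.2273 5.4072] w 0.02820529204440531
```

Request:
apply_moves(offset=[[0, 0, -15], [0, 0, -35], [0, 0, -40], [0, -15, -40], [0, -25, -40], [10, -30, -35], [20, -30, -20], [25, -30, 0], [25, -30, 0], [25, -20, 0], [25, -4, 0], [30, 0, 0]], spin=[0, 0, 0, 0, 0, 0, 0, 0, 0, 0, 0, 0], fingers=[20, 20, 20, 20, 20, 20, 20, 20, 20, 20, 20, 20])

```text
time_s: 36.45
tcp_pos: [0.5094, 0.2211, 0.2679]
tcp_rot: [0.0, 0.706, 0.709, -0.0]
force: [0.8, 0.1, -0.9]
width: 0.028
```

Request:
apply_moves(offset=[[30, 0, 0], [30, 0, 0], [25, 0, 0], [12, 0, 0], [0, 0, 0], [0, 0, 0]], spin=[0, 0, 0, 0, 0, 0], fingers=[20, 20, 20, 20, 20, 20])

```text
time_s: 37.05
tcp_pos: [0.51, 0.3169, 0.2673]
tcp_rot: [0.0, 0.706, 0.709, -0.0]
force: [0.9, -0.3, -1.0]
width: 0.0281
```

```bash
python3 -c "
from h import *
st()"
```

```text
t 37.05 tcp [0.51   0.3169 0.2673] hd 90.24 q [ 0.556   0.4302  0.3142  1.4554 -0.0002  2.1227] F [ 0.8932 -0.2998 -1.0359] w 0.028082262165421833
```

Request:
apply_moves(offset=[[0, 0, 10], [0, 0, 10], [0, 0, 6], [0, 0, 5], [0, 0, 4], [0, 0, 3], [0, 0, 2], [0, 0, 0], [0, 0, 0]], spin=[0, 0, 0, 0, 0, 0, 0, 0, 0], fingers=[20, 20, 20, 20, 20, 20, 20, 20, 20])

```text
time_s: 37.95
tcp_pos: [0.5101, 0.3176, 0.2277]
tcp_rot: [0.0, 0.706, 0.709, 0.0]
force: [-0.1, -0.2, -2.1]
width: 0.0281
```

Request:
apply_moves(offset=[[0, 0, 1], [0, 0, 0]], spin=[0, 0], fingers=[20, 20])

```text
time_s: 38.15
tcp_pos: [0.5101, 0.3175, 0.2265]
tcp_rot: [0.0, 0.706, 0.708, 0.0]
force: [-0.4, 0.2, -1.9]
width: 0.028
```

Request:
apply_moves(offset=[[0, -0.4, 1], [0, 0, 1], [0, 0, 0]], spin=[0, 0, 0], fingers=[20, 20, 20])

```text
time_s: 38.45
tcp_pos: [0.51, 0.3178, 0.2257]
tcp_rot: [0.0, 0.706, 0.709, 0.001]
force: [-1.2, -2.0, 12.5]
width: 0.0283
```

Contact came at the expected height. Now release, retreat and check.

Request:
apply_moves(offset=[[0, 0, 0], [0, 0, 0], [0, 0, 0], [0, 0, 0], [0, 0, -20], [0, 0, -40], [0, 0, -20], [-30, 0, 0], [-45, 0, 0], [-45, 0, 0], [-30, 0, 0], [0, 0, 0]], spin=[0, 0, 0, 0, 0, 0, 0, 0, 0, 0, 0, 0], fingers=[60, 60, 60, 60, 60, 60, 60, 60, 60, 60, 60, 60])

```text
time_s: 39.65
tcp_pos: [0.5103, 0.1644, 0.305]
tcp_rot: [0.0, 0.707, 0.707, 0.0]
force: [-0.0, 0.8, -1.3]
width: 0.0599
```

```bash
python3 - <<'E'
from h import *
st()
q=env.capture("scene");w=env.capture("wrist")
im=np.hstack([cv2.resize(q["color"][10:160,220:420],(400,300)),cv2.resize(w["color"],(400,300))])
cv2.imwrite("pics/fin.png",im[:,:,::-1])
for X in([.5103,.317,.07],[.5103,.317,.13],[.5103,.317,.195],[.5103,.317,.239]): print((proj(q,X)-[220,10])*2, proj(w,X)*400/512)
t=env.capture("top")
for n in("small_pipe","small_ring"): print(n,[(r["xy"],atz(t,r["xy"],0)) for r in env.landmark_of(t,n)][:1])
E
```

```text
t 39.65 tcp [0.5103 0.1644 0.305 ] hd 90.03 q [ 0.312   0.2896  0.2079  1.4887 -0.0006  1.8822] F [-0.009   0.8122 -1.3235] w 0.05990888250305023
[176.4845 184.168 ] [196.7227  17.5418]
[182.5641 152.0549] [196.9371   6.2009]
[189.8927 113.3453] [197.3055 -13.294 ]
[195.3612  84.4606] [197.7157 -35.0001]
small_pipe [([273.3, 131.1], array([ 0.6932, -0.0546,  0.    ]))]
small_ring [([225.8, 187.2], array([0.551 , 0.0574, 0.    ]))]
```

View pics/fin.png

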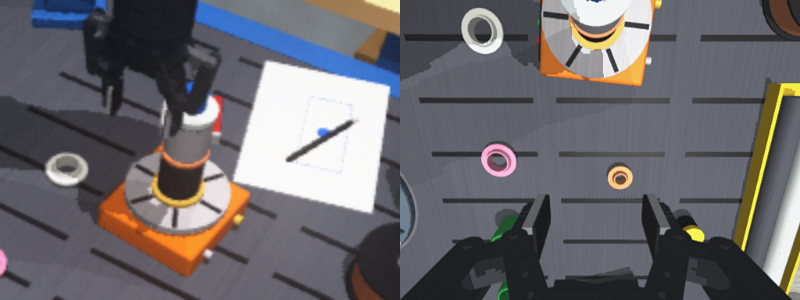

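The gripper hides part of the plug in this view, so I'll move aside and take one last look.

Request:
apply_moves(offset=[[-30, 0, 0], [-40, 0, 0], [-40, 0, 0], [-30, 0, 0], [0, 0, 0], [0, 0, 0]], spin=[0, 0, 0, 0, 0, 0], fingers=[60, 60, 60, 60, 60, 60])

```text
time_s: 40.5
tcp_pos: [0.511, 0.0279, 0.3044]
tcp_rot: [-0.0, 0.706, 0.708, 0.0]
force: [0.4, 0.7, -0.3]
width: 0.0596
```

```bash
python3 - <<'E'
from h import *
st()
q=env.capture("scene");t=env.capture("top")
im=np.hstack([cv2.resize(q["color"][40:140,260:360],(400,400),interpolation=2),cv2.resize(t["color"][140:260,40:160],(400,400),interpolation=2)])
cv2.imwrite("pics/fin2.png",im[:,:,::-1])
for z in(.07,.13,.195,.203,.239): X=[.5103,.317,z];print(z,(proj(q,X)-[260,40])*4,(proj(t,X)-[40,140])*400/120+[400,0])
E
```

```text
t 40.5 tcp [0.511  0.0279 0.3044] hd 90.21 q [0.0543 0.2371 0.1372 1.4711 0.0002 1.6215] F [ 0.4205  0.6953 -0.272 ] w 0.05956326923188445
0.07 [192.9689 248.3359] [608.5847 192.2569]
0.13 [205.1283 184.1099] [568.01   179.1637]
0.195 [219.7854 106.6906] [515.3283 162.1637]
0.203 [221.7089  96.5305] [508.083  159.8257]
0.239 [230.7224  48.9211] [473.03   148.5143]
```

View pics/fin2.png

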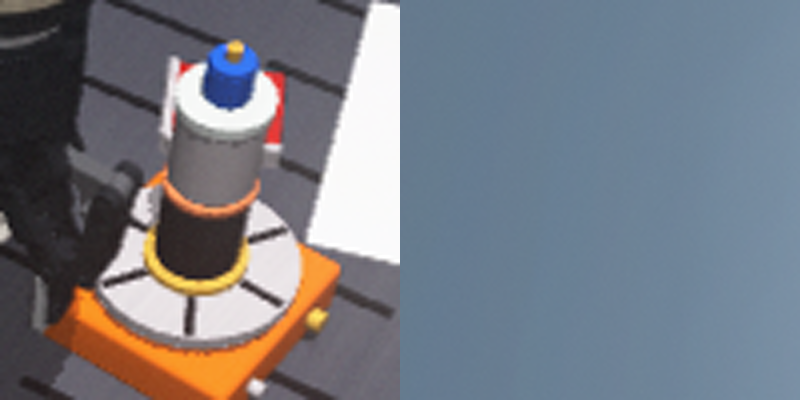

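The scene crop shows the complete stack standing upright. The nipple tip is at (235,48) against a predicted (231,49), and the flange is flush on the pipe. The top camera is blocked by the arm.

```bash
python3 -c "
from h import *
print(env.finish_job())"
```

```text
the job is handed in; nothing more can be done
None
```

I stacked all four parts on the turntable boss in the order you gave and handed the job in at about 40.6 s of the 86 s allowed; the system gave no verdict. Each part was centred by gripping it in two directions. It was then lowered in small steps until the wrist force rose, released, and the arm backed off.

**Seating:** The force rose at the expected height for all four parts. The tool height at contact was 106, 134, 171 and 226 mm, each within about 1 mm of prediction.

**Final picture:** The stack stands upright with the collar and the plug's flange flush. The plug's tip is about 1 pixel from where I predicted. This rests on the scene camera alone, because the arm blocked the top camera at the end.

**Smaller pipe and ring:** Never touched. The last network readings put them within about 8 mm of the first ones, which is about the networks' own scatter.

**Disagreements:**
- The first network positions differed by up to about 13 mm between cameras, so I measured the boss and rings again with the wrist camera.
- The gripper read about 60 mm on the 64 mm ring collar, but pictures showed the ring held level and then seated.

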